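Line up a tint ladder of tester pots on the display rail

TASK

A customer wants to compare four strengths of one blue. Stand the four white tester pots with blue lids in the grey cup holders on the dark wooden display rail, one to a holder, seated upright and graded by shade: the palest goes next to the white sample chip at one end of the rail and the deepest next to the dark blue chip at the other end, with the two in between in order. Leave the red tester pot that stands among them where it is.

Things in the scene. Friction and masses are not known exactly. Their poses are not given: they have to be found in the camera images.
- pot_pale_mid (a point): centre, half-way up (30 mm above its underside), of the upright round tester pot with the palest, baby-blue lid: white tub 46 mm across, lid 49 mm across in the paint's colour on its top 14 mm (grip there), a band of that colour low on its label; 60 mm high, 0.08 to 0.15 kg. z: the pot's axis; yaw has no meaning
- pot_light_mid (a point): centre, half-way up (30 mm above its underside), of the upright round tester pot with the light sky-blue (second palest) lid: white tub 46 mm across, lid 49 mm across in the paint's colour on its top 14 mm (grip there), a band of that colour low on its label; 60 mm high, 0.08 to 0.15 kg. z: the pot's axis; yaw has no meaning
- pot_mid_mid (a point): centre, half-way up (30 mm above its underside), of the upright round tester pot with the strong mid-blue (second deepest) lid: white tub 46 mm across, lid 49 mm across in the paint's colour on its top 14 mm (grip there), a band of that colour low on its label; 60 mm high, 0.08 to 0.15 kg. z: the pot's axis; yaw has no meaning
- pot_deep_mid (a point): centre, half-way up (30 mm above its underside), of the upright round tester pot with the deepest, navy blue lid: white tub 46 mm across, lid 49 mm across in the paint's colour on its top 14 mm (grip there), a band of that colour low on its label; 60 mm high, 0.08 to 0.15 kg. z: the pot's axis; yaw has no meaning
- holder_1: first (leftmost as the robot sees it) of four equal grey cup holders, 88 mm apart, fixed on the rail. Origin: centre of its underside, 16 mm above the worktop; z up, y along the rail to its left. Round tapered cup 22 mm high, floor 3 mm thick, inside 56 mm wide at the floor, 65 mm at the rim, outside 72 mm. A seated pot's centre is 33 mm above this origin
- holder_2: second from the left of four equal grey cup holders, 88 mm apart, fixed on the rail. Origin: centre of its underside, 16 mm above the worktop; z up, y along the rail to its left. Round tapered cup 22 mm high, floor 3 mm thick, inside 56 mm wide at the floor, 65 mm at the rim, outside 72 mm. A seated pot's centre is 33 mm above this origin
- holder_3: third from the left of four equal grey cup holders, 88 mm apart, fixed on the rail. Origin: centre of its underside, 16 mm above the worktop; z up, y along the rail to its left. Round tapered cup 22 mm high, floor 3 mm thick, inside 56 mm wide at the floor, 65 mm at the rim, outside 72 mm. A seated pot's centre is 33 mm above this origin
- holder_4: fourth (rightmost) of four equal grey cup holders, 88 mm apart, fixed on the rail. Origin: centre of its underside, 16 mm above the worktop; z up, y along the rail to its left. Round tapered cup 22 mm high, floor 3 mm thick, inside 56 mm wide at the floor, 65 mm at the rim, outside 72 mm. A seated pot's centre is 33 mm above this origin
- chip_white: white painted sample chip, 70 x 54 x 3 mm, lying fixed on one end of the rail, 90 mm beyond the axis of the last holder there; it marks the pale end of the row, which can be either end. A matching dark blue chip lies on the other end. Origin at the centre of its underside
- red_pot_mid (a point): centre, half-way up (30 mm), of a stock tester pot with a red lid and red label, 49 mm across and 60 mm high, standing loose in the middle between the blue pots; not part of the job
Things that resemble listed ones, but are neither listed nor needed, are in the scene too. Leave any green, orange or turquoise look-alike of the part that bears pot_light_mid alone.

How it is judged:
At the end, for the whole second after the job is handed in: Each blue pot stands in its holder, shades in order from the white chip to the dark one: within 10 mm of the holder's axis, on its floor (centre under 39 mm above the holder's underside), tilted under 0.12 rad, released and at rest (under 0.02 m/s) (((y of chip_white in the frame of holder_1 above 0 m and horizontal distance between pot_pale_mid and holder_1 below 0.01 m and z of pot_pale_mid in the frame of holder_1 below 0.039 m and angle between each of pot_pale_mid, pot_light_mid, pot_mid_mid, pot_deep_mid's own z axis and vertical below 0.12 rad and horizontal distance between pot_light_mid and holder_2 below 0.01 m and z of pot_light_mid in the frame of holder_2 below 0.039 m and horizontal distance between pot_mid_mid and holder_3 below 0.01 m and z of pot_mid_mid in the frame of holder_3 below 0.039 m and horizontal distance between pot_deep_mid and holder_4 below 0.01 m and z of pot_deep_mid in the frame of holder_4 below 0.039 m) or (y of chip_white in the frame of holder_1 below 0 m and horizontal distance between pot_pale_mid and holder_4 below 0.01 m and z of pot_pale_mid in the frame of holder_4 below 0.039 m and angle between each of pot_pale_mid, pot_light_mid, pot_mid_mid, pot_deep_mid's own z axis and vertical below 0.12 rad and horizontal distance between pot_light_mid and holder_3 below 0.01 m and z of pot_light_mid in the frame of holder_3 below 0.039 m and horizontal distance between pot_mid_mid and holder_2 below 0.01 m and z of pot_mid_mid in the frame of holder_2 below 0.039 m and horizontal distance between pot_deep_mid and holder_1 below 0.01 m and z of pot_deep_mid in the frame of holder_1 below 0.039 m)) and linear speed of each of pot_pale, pot_light, pot_mid, pot_deep below 0.02 m/s); the robot touches nothing.
It fails at once if the red pot is pushed more than 30 mm from where it stood, or lifted or tipped over (distance of red_pot_mid from where it was at the start of the episode above 0.03 m or angle between red_pot_mid's own z axis and vertical above 0.5 rad).
It also fails if it takes over 83 s, if anything falls off the work surface, if the arm or the gripper's body presses on something with over 40 N, if the wrist force passes 120 N, or if a joint passes its speed limit or range.

ROBOT

A 6-joint arm with a two-finger parallel gripper is mounted at the origin on a cart in front of the work surface, level with it; the furniture and walls round the work are solid. World frame = base frame: x ahead of the robot, y to its left, z up, the work surface at z = 0. Lengths are in m, angles in rad, forces in N, time in s.
With the tool pointing down it reaches from about 0.375 to 0.9 m from the base axis. Payload 3.1 kg.
Tool frame: the origin (TCP) lies at the very end of the fingers, on their centre line; the grasp point (between the pads) lies 19 mm behind it; z points along the fingers, y is the direction in which the jaws open and shut (so a half turn about z gives the same grasp; the last joint's range is limited). The gripper opens to 87 mm and grips with 3 to 60 N. Pads are 19 mm wide; open, the fingers measure 117 mm over their backs; the gripper's body (75 mm by 190 mm) begins 51 mm behind the grasp point.
Start: joints at [-1.296, 0.527, 1.433, -0, 1.181, -0.178], TCP at [0.274, -0.562, 0.223] pointing down, gripper open.
Joint ranges: [-3.08, 3.08], [-0.75, 2.2], [0.22, 2.44], [-1.43, 4.57], [0, 2.65], [-2.85, 2.85]. Speed limits (rad/s): [2.79, 2.79, 3.14, 3.14, 3.14, 3.14].

INTERFACE

Orientations are given as a unit quaternion [x, y, z, w].
In Python, from rig import robot gives the robot as it stands. The module is installed in compiled form; this text tells all that it offers.
- The arm moves only by the tool carry_out, never from a script. Its argument "series" is a list of rows, each a list of 7 numbers: the shift along the tool's x, y, z in mm, then the turn, a rotation vector about the tool's x, y, z in degrees, then the gripper command: -1 is shut, 1 is fully open, values between are in proportion. In form: [[tx, ty, tz, rx, ry, rz, claw], ...]. A call has 1 to 8 rows; each row is the pose to reach, as a shift and turn from the pose measured when the call began, along the tool's axes at that moment; what a row does not reach only later rows make up. A row lasts 1/8 s, in which the tool goes at most 62.5 mm and 10.7 degrees, less where a joint would pass 70% of its speed; a pose out of reach is approached as far as the arm can. A call with a gripper value outside its range is refused whole. The fingers move at their own pace and stop on an object; "force" is the grip in N (left out, the last holds). Time passes only in rows, so rows that repeat a pose let the fingers close. It gives the time, the measured TCP pose, the force and the opening at its end, in the units of the state.
- robot.get_obs(): the state, without advancing time (a new reading comes with each control period).
- robot.camera(name): name is "side" or "top"; returns a dict with "pixels" (420x560x3 uint8, red, green, blue), "fx", "fy", "cx", "cy" (pixels), "k1" (the pictures are not rectified: a ray, as slopes to the right and down, at radius r is drawn at 1 + k1 r^2 times it, then the intrinsics apply), "position" and "attitude" of the camera in the world. Camera axes: x right, y down, z forward; pixel columns grow to the right and rows downward; lengths in m; the calibration is good to about 2 mm. A picture is of the moment at which its call begins. There is no depth.
- robot.hand_in(): hands the job in, once; it reports no verdict.
The state is a dict: "time": time; "q": joint angles; "joint_velocities": joint speeds; "joint_torque": joint torques, N m; "position": TCP position; "tool_rot": TCP orientation; "ft_force": force on the tool from outside, world axes, zero at the start; "moment": the same for the moment, N m; "grip_width": finger opening in m.
Only numpy, scipy, OpenCV 4.12 (cv2) and the standard library are available. Lean on these libraries where they do the work, as an engineer would, in place of code of your own. Each camera call takes 0.05 s, during which the arm holds its last target.

## Working session

There is one attempt and no reset: what is moved stays moved. The work goes in short steps, Python scripts to look and compute and a tool call to move; the robot and the scene stay as the last step left them, time stands still between calls to the robot, and variables do not carry over. Pictures are saved under pics/ and viewed, and the job is handed in when it is done.

Besides the shell and the picture viewer there is one more tool, called after "Emit:" by a JSON object that holds its "method" and its "body", one argument or row to a line. carry_out: Moves the arm, as the interface text tells. Its arguments: {"type":"object","properties":{"series":{"type":"array"},"force":{"type":"number"}},"required":["series"]}

```bash
mkdir -p pics; python3 - <<'E'
from rig import robot
import cv2
o=robot.get_obs();print(o)
for n in("top","side"):
    c=robot.camera(n);cv2.imwrite(f"pics/{n}0.png",cv2.cvtColor(c["pixels"],cv2.COLOR_RGB2BGR))
    print({k:v for k,v in c.items() if k!="pixels"})
E
```

```text
{'time': 0.0, 'q': array([-1.29550620e+00,  5.28476769e-01,  1.43387703e+00, -6.39259059e-06,
        1.18138620e+00, -1.78466714e-01]), 'joint_velocities': array([ 0.00116075,  0.0021324 ,  0.00020826, -0.00036139, -0.00114173,
        0.00116669]), 'joint_torque': array([ 2.26425043e-03, -4.40028620e+01, -1.76595747e+01,  6.33434532e-02,
        5.82139764e-02, -1.99040282e-04]), 'position': array([ 0.27381109, -0.56103108,  0.22157315]), 'tool_rot': array([ 9.74372465e-01,  2.24938096e-01, -5.49103003e-05, -1.07227263e-03]), 'ft_force': array([-0.51120332,  0.70233762,  0.33547318]), 'moment': array([-0.01261284, -0.03186476, -0.00362584]), 'grip_width': 0.08704056199934548}
{'fx': 499.5392333783373, 'fy': 499.5392333783373, 'cx': 282.584652267053, 'cy': 208.3400071726588, 'k1': 0.06183947014187758, 'position': array([0.4102325 , 0.03886674, 1.22580888]), 'attitude': array([-0.69596558,  0.71527351, -0.04812193,  0.04123098])}
{'fx': 504.80343461947086, 'fy': 504.80343461947086, 'cx': 281.2082804440788, 'cy': 206.14335365106993, 'k1': 0.04698556429188813, 'position': array([0.12619885, 1.00069622, 0.76037385]), 'attitude': array([-0.17838142,  0.8666223 , -0.45750548,  0.08851321])}
```

View pics/top0.png

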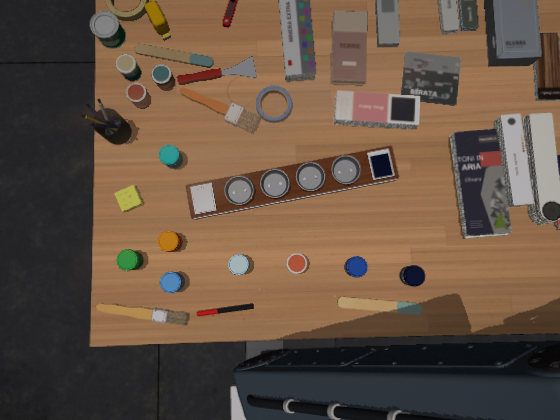

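View pics/side0.png

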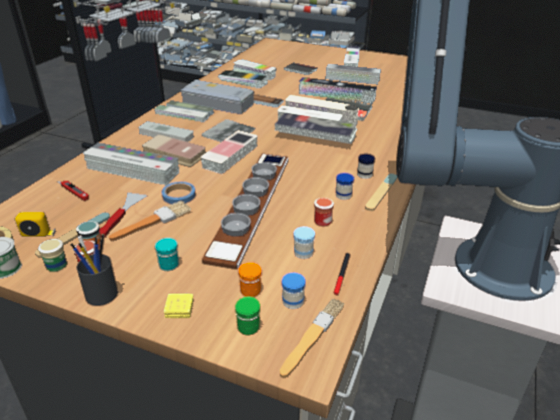

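The candidates in the top picture are:
- **Blue pots:** pale (238,264), light (171,282), mid (356,266), deep (413,275).
- **Not to be used:** orange (169,241), green (128,259), turquoise (170,156), red (297,263), plus the jars at the upper left.

The white chip (203,198) is at the left end of the rail, so pale goes in holder_1 and deep in holder_4. Next I'll check a close crop and measure positions.

```bash
cat > h.py <<'E'
import numpy as np,cv2
from scipy.spatial.transform import Rotation as R
def ray(c,uv,z):
    K=np.array([[c["fx"],0,c["cx"]],[0,c["fy"],c["cy"]],[0,0,1]])
    p=cv2.undistortPoints(np.array(uv,float).reshape(-1,1,2),K,np.array([c["k1"],0,0,0.]),criteria=(3,50,1e-10)).reshape(-1,2)
    d=R.from_quat(c["attitude"]).apply(np.c_[p,np.ones(len(p))])
    return c["position"]+d*((z-c["position"][2])/d[:,2])[:,None]
def proj(c,P):
    K=np.array([[c["fx"],0,c["cx"]],[0,c["fy"],c["cy"]],[0,0,1]])
    r=R.from_quat(c["attitude"]).inv();P=np.array(P,float).reshape(-1,3)
    return cv2.projectPoints(P,r.as_rotvec(),r.apply(-c["position"]),K,np.array([c["k1"],0,0,0.]))[0].reshape(-1,2)
def circ(ctr,z,rad):
    a=np.linspace(0,2*np.pi,60);return np.c_[ctr[0]+rad*np.cos(a),ctr[1]+rad*np.sin(a),0*a+z]
def show(c,cs,fn,box,s=4):
    im=cv2.cvtColor(c["pixels"],cv2.COLOR_RGB2BGR);x0,y0,x1,y1=box
    im=cv2.resize(im[y0:y1,x0:x1],None,fx=s,fy=s,interpolation=cv2.INTER_CUBIC)
    for ctr,z,rad in cs:
        q=((proj(c,circ(ctr,z,rad))-[x0,y0]+.5)*s).astype(int)
        cv2.polylines(im,[q.reshape(-1,1,2)],True,(0,255,255),1)
    cv2.imwrite(fn,im)
E
python3 - <<'E'
from rig import robot
from h import *
c=robot.camera("top");im=c["pixels"].astype(int)
hsv=cv2.cvtColor(c["pixels"],cv2.COLOR_RGB2HSV)
pots={"pale":(238,264),"light":(171,282),"mid":(356,266),"deep":(413,275),"red":(297,263),"orange":(169,241),"green":(128,259)}
cs=[]
for n,(u,v) in pots.items():
    # colour-distance mask from lid
    print(n,im[v,u],hsv[v,u],np.round(ray(c,[(u,v)],.06)[0],4))
    cs.append((ray(c,[(u,v)],.06)[0],.06,.0245))
hs=[(239,190),(275,184),(310,177),(346,169)]
for p in hs:
    X=ray(c,[p],.038)[0];print(np.round(X,4));cs.append((X,.038,.036))
show(c,[],"pics/a0.png",(110,135,250,305))
show(c,cs,"pics/a1.png",(110,225,310,300))
show(c,cs,"pics/a2.png",(280,225,440,300))
show(c,cs,"pics/a3.png",(180,140,400,220),3)
E
```

```text
Traceback (most recent call last):
  File "h.py", line 5, in ray
    p=cv2.undistortPoints(np.array(uv,float).reshape(-1,1,2),K,np.array([c["k1"],0,0,0.]),criteria=(3,50,1e-10)).reshape(-1,2)
      ~~~~~~~~~~~~~~~~~~~^^^^^^^^^^^^^^^^^^^^^^^^^^^^^^^^^^^^^^^^^^^^^^^^^^^^^^^^^^^^^^^^^^^^^^^^^^^^^^^^^^^^^^^
cv2.error: OpenCV(4.12.0) :-1: error: (-5:Bad argument) in function 'undistortPoints'
> Overload resolution failed:
>  - undistortPoints() got an unexpected keyword argument 'criteria'
>  - undistortPoints() got an unexpected keyword argument 'criteria'
```

```bash
sed -i 's/,criteria=(3,50,1e-10)//' h.py
cat >> h.py <<'E'
from scipy.optimize import minimize
def fit(c,uv,z,rad):
    """refine centre: max edge gradient under the projected circle"""
    g=cv2.GaussianBlur(c["pixels"].astype(np.float32),(0,0),1.0)
    G=sum(np.hypot(cv2.Sobel(g[:,:,k],5,1,0),cv2.Sobel(g[:,:,k],5,0,1)) for k in range(3))
    x0=ray(c,[uv],z)[0][:2]
    def f(x):
        q=proj(c,circ(x,z,rad)).astype(np.float32).reshape(-1,1,2)
        return -cv2.remap(G,q,None,cv2.INTER_LINEAR).clip(0,400).mean()
    best=min((minimize(f,x0+[a,b],method="Nelder-Mead",options=dict(initial_simplex=[x0+[a,b],x0+[a+.004,b],x0+[a,b+.004]])) for a in(-.006,0,.006) for b in(-.006,0,.006)),key=lambda r:r.fun)
    return best.x,-best.fun
E
cat > m.py <<'E'
from rig import robot
from h import *
c=robot.camera("top");im=c["pixels"]
pots={"pale":(238,264),"light":(171,282),"mid":(356,266),"deep":(413,275),"red":(297,263),"orange":(169,241),"green":(128,259)}
cs=[]
for n,uv in pots.items():
    x,s=fit(c,uv,.06,.0245);print(n,im[uv[1],uv[0]],np.round(x,4),round(s));cs.append((x,.06,.0245))
H=[]
for p in [(239,190),(275,184),(310,177),(346,169)]:
    x,s=fit(c,p,.038,.036);print(np.round(x,4),round(s));cs.append((x,.038,.036));H.append(x)
print(np.linalg.norm(np.diff(H,axis=0),axis=1))
for n,p in dict(white=(203,198),dark=(382,164)).items(): print(n,ray(c,[p],.019)[0])
show(c,cs,"pics/a1.png",(110,225,310,300))
show(c,cs,"pics/a2.png",(280,225,440,300))
show(c,cs,"pics/a3.png",(180,140,400,220),3)
E
python3 m.py
```

```text
pale [163 178 180] [0.431  0.1312] 380
light [ 80 133 180] [0.3951 0.288 ] 400
mid [ 33  66 135] [ 0.4178 -0.1392] 400
deep [15 21 45] [ 0.3942 -0.2723] 368
red [171  82  58] [ 0.4305 -0.0024] 251
orange [180 119  25] [0.4891 0.2942] 283
green [ 53 141  64] [0.4494 0.3873] 345
[0.6094 0.1302] 252
[0.624  0.0432] 278
[ 0.6388 -0.0437] 279
[ 0.6535 -0.1309] 281
[0.08823636 0.08813711 0.08839722]
white [0.59405091 0.2179401  0.019     ]
dark [ 0.66682479 -0.22260412  0.019     ]
```

View pics/a1.png

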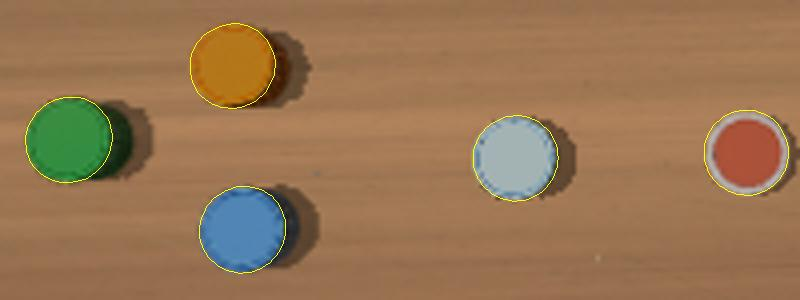

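View pics/a2.png

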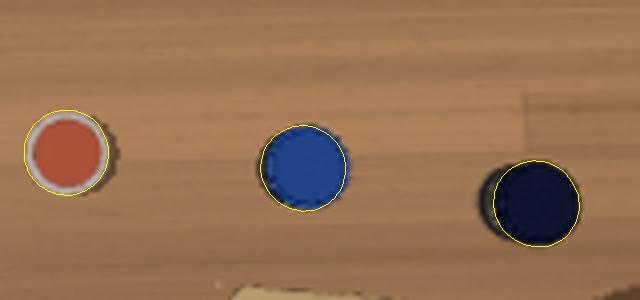

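View pics/a3.png

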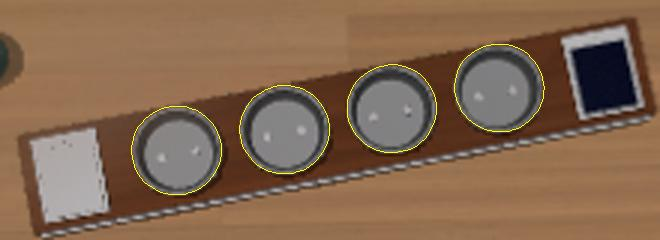

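The crops confirm the choice: deep navy, mid blue and pale lids, and the light blue lid between the orange and green look-alikes. The mid-blue edge fit is slightly off, so I'll refit it. I'll keep the tool's yaw fixed throughout, since the jaws sit about 16° off the rail's line, and open only part way when releasing.

```bash
sed -i 's/clip(0,400)/clip(0,900)/' h.py; python3 m.py; cat > plan.py <<'E'
import sys
from rig import robot
import numpy as np
from scipy.spatial.transform import Rotation as R
o=robot.get_obs();p=o["position"];r=R.from_quat(o["tool_rot"])
print("t",round(o["time"],2),"pos",np.round(p,4),"w",round(o["grip_width"],4),"F",np.round(o["ft_force"],1))
print("tilt fix deg",np.round(((r.inv()*R.from_quat([.974372,.224938,0,0])).as_rotvec(degrees=True)),2))
a=list(map(float,sys.argv[1:]))
for i in range(0,len(a),3):
    print(a[i:i+3],np.round(r.inv().apply(np.array(a[i:i+3])-p)*1000,1))
E
python3 plan.py .394 -.272 .12 .394 -.272 .034
```

```text
pale [163 178 180] [0.4311 0.1331] 440
light [ 81 133 180] [0.395  0.2888] 445
mid [ 34  67 136] [ 0.4183 -0.141 ] 535
deep [13 20 45] [ 0.3944 -0.2724] 548
red [170  81  57] [ 0.4305 -0.0026] 257
orange [180 119  24] [0.4897 0.2947] 288
green [ 53 141  65] [0.4493 0.3872] 346
[0.5972 0.1336] 262
[0.6241 0.0432] 279
[ 0.6387 -0.0437] 281
[ 0.6535 -0.1309] 286
[0.09438712 0.08810492 0.0883756 ]
white [0.59405091 0.2179401  0.019     ]
dark [ 0.66682479 -0.22260412  0.019     ]
t 0.25 pos [ 0.2739 -0.5614  0.2221] w 0.0871 F [0.1 0.7 0.6]
tilt fix deg [-0.06 -0.01  0.  ]
[0.394, -0.272, 0.12] [ 234.8 -207.3  102.3]
[0.394, -0.272, 0.034] [ 234.8 -207.3  188.3]
```

View pics/a2.png

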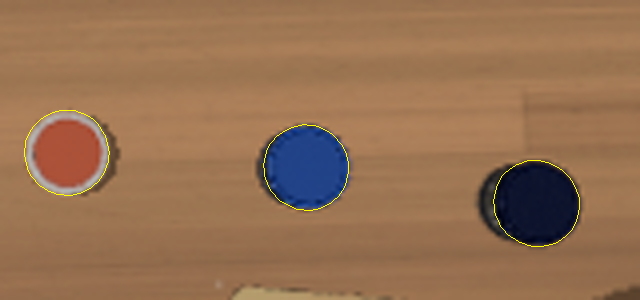

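Emit:
{"method": "carry_out", "body": {
  "series": [
    [25,-22,10,0,0,0,1],
    [60,-53,26,0,0,0,1],
    [96,-85,42,0,0,0,1],
    [132,-117,58,0,0,0,1],
    [168,-149,74,0,0,0,1],
    [204,-180,90,0,0,0,1],
    [228,-201,100,0,0,0,1],
    [235,-207,102,0,0,0,1]
  ],
  "force": 25
}}

```text
time: 1.25
position: [0.3943, -0.2702, 0.1198]
tool_rot: [0.974, 0.226, -0.001, -0.001]
ft_force: [0.8, -0.3, -0.0]
grip_width: 0.0868
```

```bash
python3 plan.py .394 -.272 .034
```

```text
t 1.25 pos [ 0.3943 -0.2702  0.1198] w 0.0868 F [ 0.8 -0.3 -0. ]
tilt fix deg [-0.18  0.03  0.16]
[0.394, -0.272, 0.034] [-1.   1.8 85.8]
```

Emit:
{"method": "carry_out", "body": {
  "series": [
    [-1,2,30,0,0,0,1],
    [-1,2,60,0,0,0,1],
    [-1,2,80,0,0,0,1],
    [-1,2,86,0,0,0,1],
    [-1,2,86,0,0,0,-1],
    [-1,2,86,0,0,0,-1],
    [-1,2,86,0,0,0,-1],
    [-1,2,86,0,0,0,-1]
  ],
  "force": 25
}}

```text
time: 2.25
position: [0.3944, -0.2724, 0.0343]
tool_rot: [0.974, 0.226, -0.0, -0.001]
ft_force: [-0.2, 0.4, -1.3]
grip_width: 0.0547
```

```bash
python3 plan.py .394 -.272 .15 .6535 -.131 .15 .6535 -.131 .054; python3 - <<'E'
from rig import robot
from h import *
c=robot.camera("side");cv2.imwrite("pics/s1.png",cv2.cvtColor(c["pixels"],cv2.COLOR_RGB2BGR))
E
```

```text
t 2.25 pos [ 0.3944 -0.2724  0.0343] w 0.0547 F [-0.2  0.4 -1.3]
tilt fix deg [-0.12  0.01  0.17]
[0.394, -0.272, 0.15] [  -0.2   -0.7 -115.7]
[0.6535, -0.131, 0.15] [ 294.9  -12.9 -115.7]
[0.6535, -0.131, 0.054] [294.9 -12.7 -19.7]
```

View pics/s1.png

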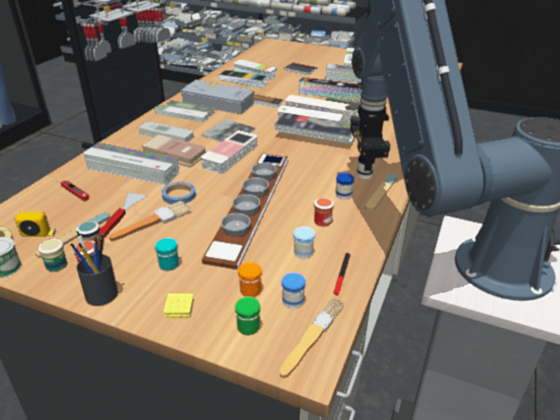

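The gripper is round the navy pot at (366,165), with the fingers still closing.

Emit:
{"method": "carry_out", "body": {
  "series": [
    [0,0,0,0,0,0,-1],
    [0,0,0,0,0,0,-1],
    [0,0,0,0,0,0,-1],
    [0,0,-10,0,0,0,-1],
    [0,0,-40,0,0,0,-1],
    [0,0,-80,0,0,0,-1],
    [0,0,-108,0,0,0,-1],
    [0,0,-116,0,0,0,-1]
  ]
}}

```text
time: 3.3
position: [0.3951, -0.2732, 0.1522]
tool_rot: [0.974, 0.226, 0.001, 0.001]
ft_force: [-0.2, -0.2, -2.0]
grip_width: 0.0479
```

```bash
python3 plan.py .6535 -.131 .15 
```

```text
t 3.3 pos [ 0.3951 -0.2732  0.1522] w 0.0479 F [-0.2 -0.2 -2. ]
tilt fix deg [ 0.1  -0.05  0.17]
[0.6535, -0.131, 0.15] [294.6 -13.7   2.4]
```

Emit:
{"method": "carry_out", "body": {
  "series": [
    [15,-1,0,0,0,0,-1],
    [55,-3,0,0,0,0,-1],
    [105,-5,0,0,0,0,-1],
    [155,-7,0,0,0,0,-1],
    [205,-9,0,0,0,0,-1],
    [250,-12,0,0,0,0,-1],
    [283,-13,0,0,0,0,-1],
    [295,-14,2,0,0,0,-1]
  ]
}}

```text
time: 4.3
position: [0.6547, -0.1283, 0.1483]
tool_rot: [0.974, 0.228, -0.0, 0.0]
ft_force: [-0.4, -0.4, -0.6]
grip_width: 0.0478
```

```bash
python3 plan.py .6535 -.131 .07 .6535 -.131 .0535; python3 - <<'E'
from rig import robot
from h import *
for n in("side","top"):
    c=robot.camera(n);cv2.imwrite(f"pics/{n}2.png",cv2.cvtColor(c["pixels"],cv2.COLOR_RGB2BGR))
E
```

```text
t 4.3 pos [ 0.6547 -0.1283  0.1483] w 0.0478 F [-0.4 -0.4 -0.6]
tilt fix deg [-0.    0.02  0.32]
[0.6535, -0.131, 0.07] [-2.3  1.9 78.3]
[0.6535, -0.131, 0.0535] [-2.3  1.9 94.8]
```

View pics/side2.png

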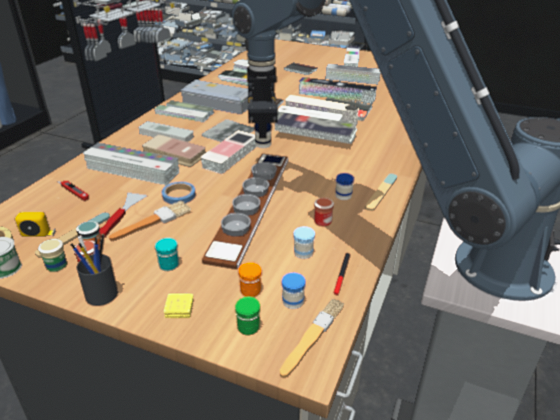

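The pot hangs upright in the gripper at (263,138), above the far holder. I'll lower it.

Emit:
{"method": "carry_out", "body": {
  "series": [
    [-2,2,15,0,0,0,-1],
    [-2,2,45,0,0,0,-1],
    [-2,2,70,0,0,0,-1],
    [-2,2,84,0,0,0,-1],
    [-2,2,91,0,0,0,-1],
    [-2,2,94,0,0,0,-1],
    [-2,2,94,0,0,0,-1]
  ]
}}

```text
time: 5.28
position: [0.6528, -0.132, 0.055]
tool_rot: [0.974, 0.227, -0.0, 0.0]
ft_force: [0.5, 0.1, -0.4]
grip_width: 0.0479
```

```bash
python3 plan.py .6535 -.131 .0535
```

```text
t 5.28 pos [ 0.6528 -0.132   0.055 ] w 0.0479 F [ 0.5  0.1 -0.4]
tilt fix deg [0.02 0.03 0.27]
[0.6535, -0.131, 0.0535] [ 1.1 -0.6  1.5]
```

Emit:
{"method": "carry_out", "body": {
  "series": [
    [1,-1,2,0,0,0,-1],
    [1,-1,2,0,0,0,-1],
    [1,-1,2,0,0,0,0.45],
    [1,-1,2,0,0,0,0.45],
    [1,-1,2,0,0,0,0.45],
    [1,-1,-20,0,0,0,0.45],
    [1,-1,-60,0,0,0,0.45],
    [1,-1,-95,0,0,0,1]
  ]
}}

```text
time: 6.28
position: [0.6533, -0.1307, 0.1511]
tool_rot: [0.974, 0.227, -0.0, 0.0]
ft_force: [-0.3, -0.1, 0.5]
grip_width: 0.0675
```

```bash
python3 plan.py .418 -.141 .12 .418 -.141 .034
```

```text
t 6.28 pos [ 0.6533 -0.1307  0.1511] w 0.0675 F [-0.3 -0.1  0.5]
tilt fix deg [0.02 0.02 0.27]
[0.418, -0.141, 0.12] [-215.6  -94.9   31.2]
[0.418, -0.141, 0.034] [-215.5  -94.9  117.2]
```

Emit:
{"method": "carry_out", "body": {
  "series": [
    [-12,-5,0,0,0,0,1],
    [-45,-20,4,0,0,0,1],
    [-85,-37,10,0,0,0,1],
    [-125,-55,18,0,0,0,1],
    [-165,-73,25,0,0,0,1],
    [-198,-87,30,0,0,0,1],
    [-213,-94,31,0,0,0,1],
    [-216,-95,31,0,0,0,1]
  ]
}}

```text
time: 7.28
position: [0.4152, -0.1402, 0.1195]
tool_rot: [0.974, 0.227, -0.001, -0.001]
ft_force: [-0.4, -0.5, 0.4]
grip_width: 0.0872
```

```bash
python3 plan.py  .418 -.141 .034; python3 - <<'E'
from rig import robot
from h import *
c=robot.camera("side");show(c,[],"pics/s3.png",(200,120,400,260),4)
E
```

```text
t 7.28 pos [ 0.4152 -0.1402  0.1195] w 0.0872 F [-0.4 -0.5  0.4]
tilt fix deg [-0.15  0.13  0.21]
[0.418, -0.141, 0.034] [ 2.4  2.2 85.5]
```

View pics/s3.png

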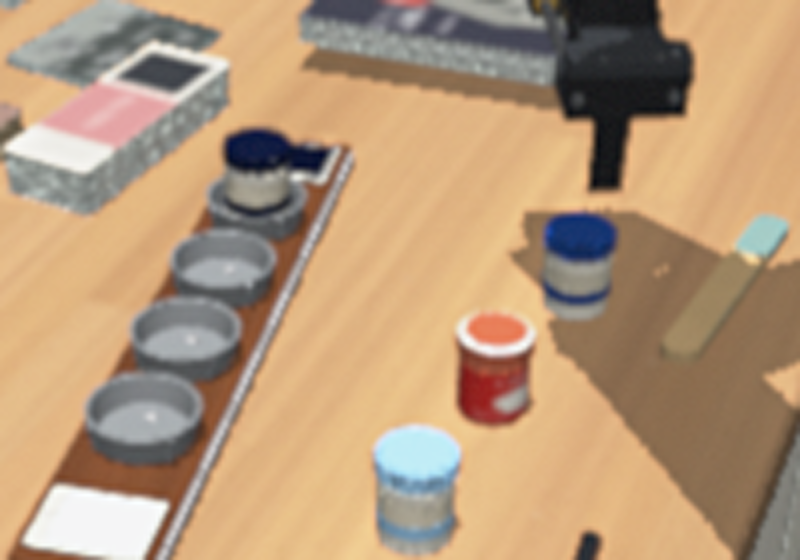

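The navy pot stands upright in holder_4, at crop (258,170). The gripper is over the mid-blue pot.

Emit:
{"method": "carry_out", "body": {
  "series": [
    [2,2,30,0,0,0,1],
    [2,2,62,0,0,0,1],
    [2,2,80,0,0,0,0.8],
    [2,2,86,0,0,0,0.3],
    [2,2,86,0,0,0,-1],
    [2,2,86,0,0,0,-1],
    [2,2,86,0,0,0,-1],
    [2,2,86,0,0,0,-1]
  ]
}}

```text
time: 8.32
position: [0.4193, -0.142, 0.0344]
tool_rot: [0.974, 0.227, -0.0, 0.0]
ft_force: [0.6, -0.3, 3.8]
grip_width: 0.0481
```

Emit:
{"method": "carry_out", "body": {
  "series": [
    [0,0,0,0,0,0,-1],
    [0,0,0,0,0,0,-1],
    [0,0,-10,0,0,0,-1],
    [0,0,-40,0,0,0,-1],
    [0,0,-80,0,0,0,-1],
    [0,0,-108,0,0,0,-1],
    [0,0,-116,0,0,0,-1]
  ]
}}

```text
time: 9.2
position: [0.42, -0.1422, 0.1522]
tool_rot: [0.974, 0.227, 0.001, 0.002]
ft_force: [-0.1, 0.1, -2.3]
grip_width: 0.0481
```

```bash
python3 plan.py .6388 -.0437 .15 
```

```text
t 9.2 pos [ 0.42   -0.1422  0.1522] w 0.0481 F [-0.1  0.1 -2.3]
tilt fix deg [ 0.21 -0.08  0.22]
[0.6388, -0.0437, 0.15] [239.8   8.3   2.6]
```

Emit:
{"method": "carry_out", "body": {
  "series": [
    [12,0,0,0,0,0,-1],
    [45,1,0,0,0,0,-1],
    [85,3,0,0,0,0,-1],
    [125,4,0,0,0,0,-1],
    [165,6,0,0,0,0,-1],
    [205,7,0,0,0,0,-1],
    [230,8,1,0,0,0,-1],
    [240,8,2,0,0,0,-1]
  ]
}}

```text
time: 10.2
position: [0.6394, -0.0419, 0.1483]
tool_rot: [0.974, 0.228, -0.0, 0.001]
ft_force: [-1.0, -0.0, -0.9]
grip_width: 0.0477
```

```bash
python3 plan.py .6388 -.0437 .0535
```

```text
t 10.2 pos [ 0.6394 -0.0419  0.1483] w 0.0477 F [-1.  -0.  -0.9]
tilt fix deg [0.11 0.03 0.31]
[0.6388, -0.0437, 0.0535] [-1.3  1.1 94.8]
```

Emit:
{"method": "carry_out", "body": {
  "series": [
    [-1,1,15,0,0,0,-1],
    [-1,1,45,0,0,0,-1],
    [-1,1,70,0,0,0,-1],
    [-1,1,84,0,0,0,-1],
    [-1,1,91,0,0,0,-1],
    [-1,1,94,0,0,0,-1],
    [-1,1,95,0,0,0,-1],
    [-1,1,95,0,0,0,-1]
  ]
}}

```text
time: 11.2
position: [0.6395, -0.0435, 0.0541]
tool_rot: [0.974, 0.228, 0.001, 0.001]
ft_force: [-0.0, -0.3, -1.1]
grip_width: 0.0478
```

```bash
python3 plan.py .6388 -.0437 .0535
```

```text
t 11.2 pos [ 0.6395 -0.0435  0.0541] w 0.0478 F [-0.  -0.3 -1.1]
tilt fix deg [ 0.16 -0.04  0.32]
[0.6388, -0.0437, 0.0535] [-0.7 -0.2  0.6]
```

Emit:
{"method": "carry_out", "body": {
  "series": [
    [0,0,1,0,0,0,-1],
    [0,0,1,0,0,0,0.45],
    [0,0,1,0,0,0,0.45],
    [0,0,1,0,0,0,0.45],
    [0,0,1,0,0,0,0.45],
    [0,0,-20,0,0,0,0.45],
    [0,0,-60,0,0,0,0.45],
    [0,0,-95,0,0,0,1]
  ]
}}

```text
time: 12.2
position: [0.6394, -0.0433, 0.1501]
tool_rot: [0.974, 0.228, 0.001, 0.001]
ft_force: [1.5, -0.5, -0.4]
grip_width: 0.0674
```

```bash
python3 plan.py .395 .2885 .12; python3 - <<'E'
from rig import robot
from h import *
c=robot.camera("side");show(c,[],"pics/s4.png",(200,120,400,260),4)
E
```

```text
t 12.2 pos [ 0.6394 -0.0433  0.1501] w 0.0674 F [ 1.5 -0.5 -0.4]
tilt fix deg [ 0.16 -0.04  0.31]
[0.395, 0.2885, 0.12] [ -72.  -405.8   28.9]
```

View pics/s4.png

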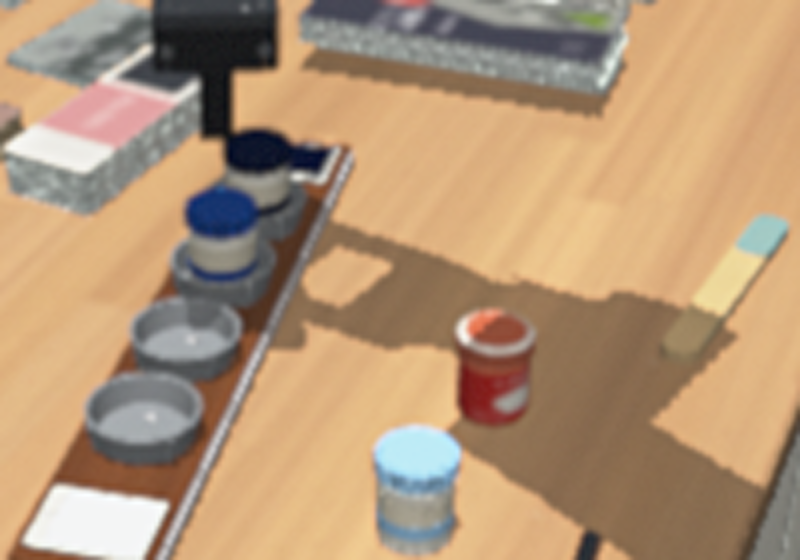

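The mid-blue pot is seated upright in holder_3, at crop (222,230). Next is the light pot.

Emit:
{"method": "carry_out", "body": {
  "series": [
    [-3,-15,0,0,0,0,1],
    [-10,-55,2,0,0,0,1],
    [-19,-105,5,0,0,0,1],
    [-28,-160,9,0,0,0,1],
    [-38,-215,13,0,0,0,1],
    [-48,-270,17,0,0,0,1],
    [-58,-325,21,0,0,0,1],
    [-66,-372,25,0,0,0,1]
  ]
}}

```text
time: 13.25
position: [0.415, 0.2614, 0.1256]
tool_rot: [0.974, 0.228, 0.003, 0.003]
ft_force: [0.6, -0.3, 0.0]
grip_width: 0.0873
```

```bash
python3 plan.py .395 .2885 .12 .395 .2885 .034
```

```text
t 13.25 pos [0.415  0.2614 0.1256] w 0.0873 F [ 0.6 -0.3  0. ]
tilt fix deg [ 0.45 -0.25  0.37]
[0.395, 0.2885, 0.12] [ -5.9 -33.2   5.3]
[0.395, 0.2885, 0.034] [ -6.3 -33.9  91.3]
```

Emit:
{"method": "carry_out", "body": {
  "series": [
    [-4,-23,4,0.4,-0.2,0,1],
    [-6,-34,6,0.4,-0.2,0,1],
    [-6,-34,8,0.4,-0.2,0,1],
    [-6,-34,8,0.4,-0.2,0,1]
  ]
}}

```text
time: 13.75
position: [0.3952, 0.2885, 0.1171]
tool_rot: [0.974, 0.228, 0.001, 0.0]
ft_force: [0.7, -0.4, 0.4]
grip_width: 0.0868
```

```bash
python3 plan.py .395 .2885 .034;  python3 - <<'E'
from rig import robot
from h import *
c=robot.camera("side");show(c,[],"pics/s5.png",(200,160,400,300),4)
E
```

```text
t 13.75 pos [0.3952 0.2885 0.1171] w 0.0868 F [ 0.7 -0.4  0.4]
tilt fix deg [ 0.07 -0.05  0.32]
[0.395, 0.2885, 0.034] [-0.2 -0.1 83.1]
```

View pics/s5.png

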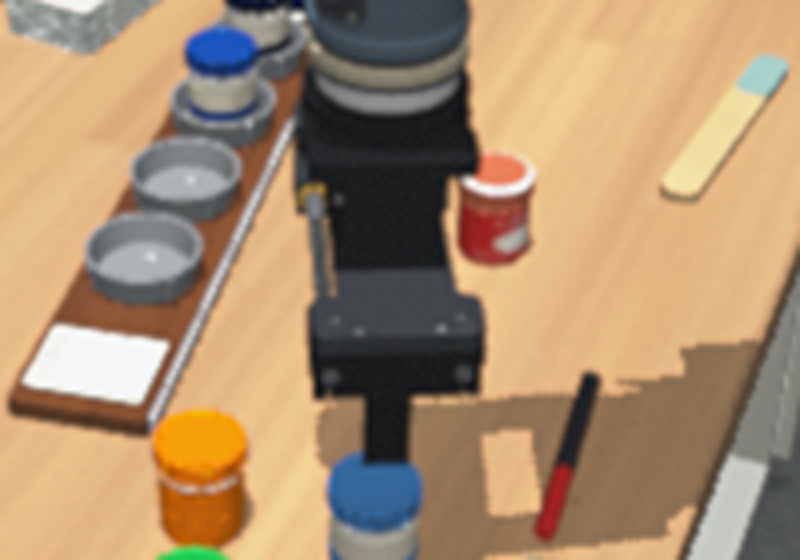

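```bash
python3 - <<'E'
from rig import robot
from h import *
c=robot.camera("side")
for s in(-1,1): print((proj(c,[.395-s*.022,.2885+s*.045,.117])-[200,160])*4)
print((proj(c,[.395,.2885,.06])-[200,160])*4, (proj(c,[.395,.2885,.117])-[200,160])*4)
E
```

```text
[[366.66814831 325.61401454]]
[[381.80491445 458.42986486]]
[[371.29008812 475.6858636 ]] [[373.91680506 389.22808583]]
```

The projected near fingertip (382,458) matches the picture, and the gripper is centred over the light-blue lid.

Emit:
{"method": "carry_out", "body": {
  "series": [
    [0,0,30,0,0,0,1],
    [0,0,62,0,0,0,1],
    [0,0,78,0,0,0,0.8],
    [0,0,83,0,0,0,0.3],
    [0,0,83,0,0,0,-1],
    [0,0,83,0,0,0,-1],
    [0,0,83,0,0,0,-1],
    [0,0,83,0,0,0,-1]
  ]
}}

```text
time: 14.85
position: [0.3961, 0.2887, 0.035]
tool_rot: [0.974, 0.227, 0.002, 0.0]
ft_force: [0.3, 0.1, 3.4]
grip_width: 0.0478
```

Emit:
{"method": "carry_out", "body": {
  "series": [
    [0,0,0,0,0,0,-1],
    [0,0,0,0,0,0,-1],
    [0,0,-10,0,0,0,-1],
    [0,0,-40,0,0,0,-1],
    [0,0,-80,0,0,0,-1],
    [0,0,-108,0,0,0,-1],
    [0,0,-116,0,0,0,-1]
  ]
}}

```text
time: 15.72
position: [0.3965, 0.2891, 0.153]
tool_rot: [0.974, 0.227, 0.004, -0.0]
ft_force: [-0.2, -0.0, -0.7]
grip_width: 0.0479
```

```bash
python3 plan.py .6241 .0432 .15 
```

```text
t 15.72 pos [0.3965 0.2891 0.153 ] w 0.0479 F [-0.2 -0.  -0.7]
tilt fix deg [ 0.08 -0.4   0.3 ]
[0.6241, 0.0432, 0.15] [ 95.1 321.2   4.1]
```

Emit:
{"method": "carry_out", "body": {
  "series": [
    [4,15,0,0,-0.3,0,-1],
    [15,50,0,0,-0.4,0,-1],
    [30,100,0,0,-0.4,0,-1],
    [45,152,1,0,-0.4,0,-1],
    [60,204,2,0,-0.4,0,-1],
    [75,256,2,0,-0.4,0,-1],
    [88,298,3,0,-0.4,0,-1],
    [95,321,4,0,-0.4,0,-1]
  ]
}}

```text
time: 16.73
position: [0.6252, 0.0398, 0.148]
tool_rot: [0.974, 0.226, -0.001, 0.001]
ft_force: [-0.6, 0.2, -0.8]
grip_width: 0.0478
```

```bash
python3 plan.py .6241 .0432 .0535
```

```text
t 16.73 pos [0.6252 0.0398 0.148 ] w 0.0478 F [-0.6  0.2 -0.8]
tilt fix deg [0.06 0.11 0.14]
[0.6241, 0.0432, 0.0535] [ 0.7 -3.6 94.5]
```

Emit:
{"method": "carry_out", "body": {
  "series": [
    [1,-4,12,0,0,0,-1],
    [1,-4,42,0,0,0,-1],
    [1,-4,70,0,0,0,-1],
    [1,-4,84,0,0,0,-1],
    [1,-4,91,0,0,0,-1],
    [1,-4,94,0,0,0,-1],
    [1,-4,95,0,0,0,-1],
    [1,-4,95,0,0,0,-1]
  ]
}}

```text
time: 17.73
position: [0.6241, 0.0441, 0.0542]
tool_rot: [0.974, 0.226, -0.001, 0.001]
ft_force: [-2.1, 1.9, 5.5]
grip_width: 0.0481
```

```bash
python3 plan.py .6241 .0432 .0535
```

```text
t 17.73 pos [0.6241 0.0441 0.0542] w 0.0481 F [-2.1  1.9  5.5]
tilt fix deg [0.05 0.08 0.14]
[0.6241, 0.0432, 0.0535] [-0.4  0.8  0.7]
```

On the floor: the force is 5.5 N. I'll release it.

Emit:
{"method": "carry_out", "body": {
  "series": [
    [0,0,0,0,0,0,0.45],
    [0,0,0,0,0,0,0.45],
    [0,0,0,0,0,0,0.45],
    [0,0,0,0,0,0,0.45],
    [0,0,-20,0,0,0,0.45],
    [0,0,-60,0,0,0,0.45],
    [0,0,-95,0,0,0,1]
  ]
}}

```text
time: 18.6
position: [0.6243, 0.0442, 0.15]
tool_rot: [0.974, 0.226, -0.001, 0.001]
ft_force: [-0.1, -0.4, 0.6]
grip_width: 0.068
```

```bash
python3 plan.py .431 .132 .12; python3 - <<'E'
from rig import robot
from h import *
c=robot.camera("side");show(c,[],"pics/s6.png",(200,120,400,260),4)
c=robot.camera("top");print(fit(c,(238,264),.06,.0245))
E
```

```text
t 18.6 pos [0.6243 0.0442 0.15  ] w 0.068 F [-0.1 -0.4  0.6]
tilt fix deg [0.05 0.08 0.13]
[0.431, 0.132, 0.12] [-134.8 -164.    30.1]
(array([0.39086794, 0.19550371]), np.float64(170.51321411132812))
```

View pics/s6.png

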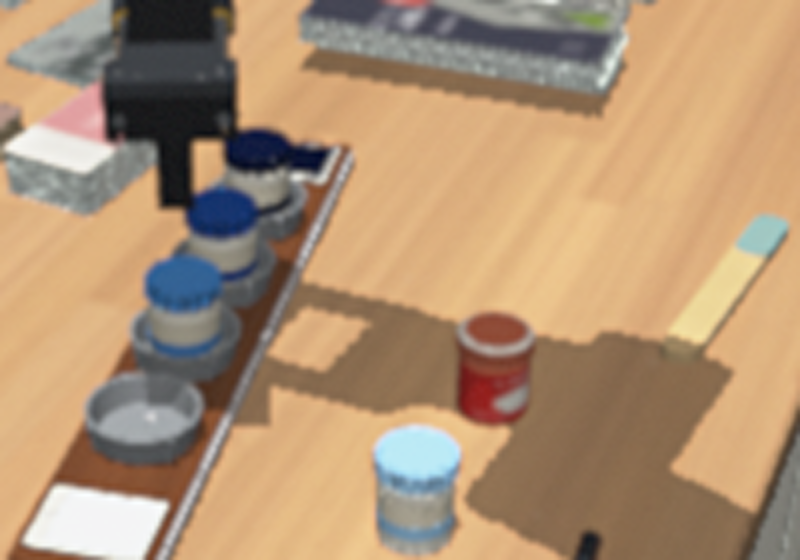

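The light pot is seated in holder_2, at crop (185,305). The pale pot hasn't moved: it is still at (417,490) as before. The top-view refit of it is useless because the arm hides it there. Next is the pale pot.

Emit:
{"method": "carry_out", "body": {
  "series": [
    [-7,-8,0,0,0,0,1],
    [-27,-33,4,0,0,0,1],
    [-53,-64,10,0,0,0,1],
    [-79,-96,17,0,0,0,1],
    [-105,-128,24,0,0,0,1],
    [-125,-152,29,0,0,0,1],
    [-134,-162,30,0,0,0,1],
    [-135,-164,30,0,0,0,1]
  ]
}}

```text
time: 19.7
position: [0.4335, 0.1318, 0.1213]
tool_rot: [0.974, 0.226, 0.003, 0.002]
ft_force: [0.8, 0.2, -0.8]
grip_width: 0.0872
```

```bash
python3 plan.py .431 .132 .034
```

```text
t 19.7 pos [0.4335 0.1318 0.1213] w 0.0872 F [ 0.8  0.2 -0.8]
tilt fix deg [ 0.32 -0.32  0.18]
[0.431, 0.132, 0.034] [-2.7 -1.8 87.3]
```

Emit:
{"method": "carry_out", "body": {
  "series": [
    [-3,-2,30,0.3,-0.3,0,1],
    [-3,-2,62,0.3,-0.3,0,1],
    [-3,-2,82,0.3,-0.3,0,0.8],
    [-3,-2,87,0.3,-0.3,0,0.3],
    [-3,-2,87,0.3,-0.3,0,-1],
    [-3,-2,87,0.3,-0.3,0,-1],
    [-3,-2,87,0.3,-0.3,0,-1],
    [-3,-2,87,0.3,-0.3,0,-1]
  ]
}}

```text
time: 20.7
position: [0.4313, 0.1321, 0.035]
tool_rot: [0.974, 0.227, 0.001, 0.0]
ft_force: [0.1, -0.2, 4.0]
grip_width: 0.0479
```

Emit:
{"method": "carry_out", "body": {
  "series": [
    [0,0,0,0,0,0,-1],
    [0,0,0,0,0,0,-1],
    [0,0,-10,0,0,0,-1],
    [0,0,-40,0,0,0,-1],
    [0,0,-80,0,0,0,-1],
    [0,0,-108,0,0,0,-1],
    [0,0,-116,0,0,0,-1]
  ]
}}

```text
time: 21.58
position: [0.4318, 0.1322, 0.1529]
tool_rot: [0.974, 0.227, 0.003, 0.001]
ft_force: [0.1, -0.1, -1.2]
grip_width: 0.0477
```

```bash
python3 plan.py .6094 .1302 .15 
```

```text
t 21.57 pos [0.4318 0.1322 0.1529] w 0.0477 F [ 0.1 -0.1 -1.2]
tilt fix deg [ 0.15 -0.33  0.2 ]
[0.6094, 0.1302, 0.15] [158.5  80.2   4. ]
```

Emit:
{"method": "carry_out", "body": {
  "series": [
    [10,5,0,0,-0.3,0,-1],
    [35,18,0,0,-0.3,0,-1],
    [63,32,1,0,-0.3,0,-1],
    [91,46,2,0,-0.3,0,-1],
    [119,60,3,0,-0.3,0,-1],
    [145,73,4,0,-0.3,0,-1],
    [158,80,4,0,-0.3,0,-1],
    [158,80,4,0,-0.3,0,-1]
  ]
}}

```text
time: 22.58
position: [0.6098, 0.1298, 0.1479]
tool_rot: [0.974, 0.226, -0.0, 0.001]
ft_force: [0.2, 0.3, -1.4]
grip_width: 0.0479
```

```bash
python3 plan.py .6094 .1302 .0535
```

```text
t 22.57 pos [0.6098 0.1298 0.1479] w 0.0479 F [ 0.2  0.3 -1.4]
tilt fix deg [0.11 0.06 0.16]
[0.6094, 0.1302, 0.0535] [-0.1 -0.7 94.4]
```

Emit:
{"method": "carry_out", "body": {
  "series": [
    [0,-1,12,0,0,0,-1],
    [0,-1,42,0,0,0,-1],
    [0,-1,70,0,0,0,-1],
    [0,-1,84,0,0,0,-1],
    [0,-1,91,0,0,0,-1],
    [0,-1,94,0,0,0,-1],
    [0,-1,94,0,0,0,-1],
    [0,-1,94,0,0,0,-1]
  ]
}}

```text
time: 23.58
position: [0.61, 0.1305, 0.0547]
tool_rot: [0.974, 0.226, 0.001, 0.001]
ft_force: [-0.4, 0.3, -1.2]
grip_width: 0.0481
```

Emit:
{"method": "carry_out", "body": {
  "series": [
    [0,0,0,0,0,0,0.45],
    [0,0,0,0,0,0,0.45],
    [0,0,0,0,0,0,0.45],
    [0,0,0,0,0,0,0.45],
    [0,0,-20,0,0,0,0.45],
    [0,0,-60,0,0,0,0.45],
    [0,0,-95,0,0,0,1]
  ]
}}

```text
time: 24.45
position: [0.6098, 0.1308, 0.1507]
tool_rot: [0.974, 0.226, 0.0, 0.001]
ft_force: [0.3, 0.2, 0.4]
grip_width: 0.0676
```

```bash
python3 plan.py .43 0 .25 .37 -.3 .3
```

```text
t 24.45 pos [0.6098 0.1308 0.1507] w 0.0676 F [0.3 0.2 0.4]
tilt fix deg [ 0.15 -0.02  0.16]
[0.43, 0.0, 0.25] [-219.    38.4  -99.3]
[0.37, -0.3, 0.3] [-405.1  281.3 -148.7]
```

Now I'll retreat clear of the rail so the top camera can see it.

Emit:
{"method": "carry_out", "body": {
  "series": [
    [-15,4,-20,0,0,0,1],
    [-45,10,-40,0,0,0,1],
    [-90,20,-60,0,0,0,1],
    [-140,40,-80,0,0,0,1],
    [-185,70,-95,0,0,0,1],
    [-225,105,-110,0,0,0,1],
    [-265,140,-120,0,0,0,1],
    [-290,165,-125,0,0,0,1]
  ]
}}

```text
time: 25.45
position: [0.4212, -0.1468, 0.2769]
tool_rot: [0.974, 0.226, 0.001, 0.002]
ft_force: [0.4, -0.5, -0.3]
grip_width: 0.0872
```

Emit:
{"method": "carry_out", "body": {
  "series": [
    [-20,25,0,0,0,0,1],
    [-50,60,0,0,0,0,1],
    [-75,90,0,0,0,0,1],
    [-75,90,0,0,0,0,1]
  ]
}}

```text
time: 25.95
position: [0.393, -0.2631, 0.2773]
tool_rot: [0.975, 0.224, 0.001, 0.003]
ft_force: [-0.6, 0.7, 0.1]
grip_width: 0.087
```

```bash
python3 - <<'E'
from rig import robot
from h import *
H=[(.6094,.1302),(.6241,.0432),(.6388,-.0437),(.6535,-.1309)]
c=robot.camera("top");cs=[]
print(robot.get_obs()["time"],robot.get_obs()["position"])
for n,h in zip(["pale","light","mid","deep"],H):
    x,s=fit(c,proj(c,[*h,.079])[0],.079,.0245);print(n,np.round(x,4),np.round((x-h)*1000,1),round(s));cs+=[(x,.079,.0245)]
x,s=fit(c,(297,263),.06,.0245);print("red",x,s)
show(c,cs,"pics/f1.png",(180,140,400,290),3)
c=robot.camera("side");show(c,[],"pics/f2.png",(200,140,340,260),5)
E
```

```text
26.0 [ 0.39298343 -0.26129753  0.27707689]
pale [0.61   0.1313] [0.6 1.1] 577
light [0.6239 0.0448] [-0.2  1.6] 398
mid [ 0.639  -0.0442] [ 0.2 -0.5] 338
deep [ 0.651  -0.1303] [-2.5  0.6] 355
red [ 0.43047102 -0.00259547] 265.5491638183594
```

View pics/f1.png

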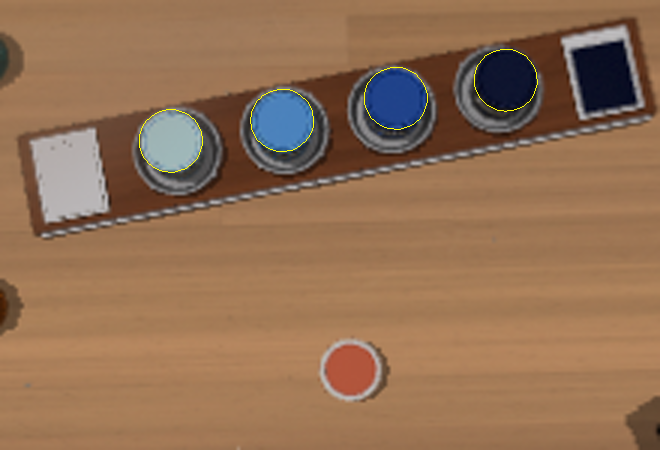

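View pics/f2.png

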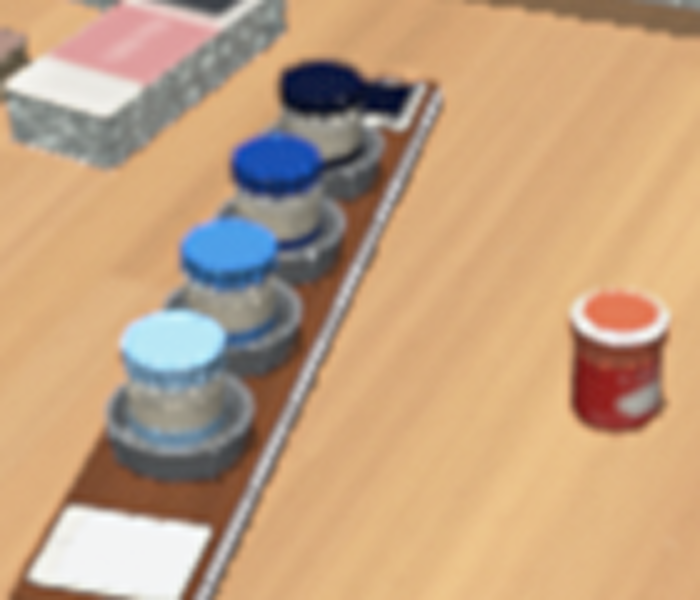

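All four pots stand upright in order, pale next to the white chip (65,180) and deep next to the dark chip (605,75). The measured offsets are within 3 mm, and the red pot hasn't moved. I'm handing in.

```bash
python3 -c "
from rig import robot
print(robot.hand_in())"
```

```text
the job is handed in; nothing more can be done
None
```

All four blue pots are in their holders in shade order, and I handed the job in at about 26 s of the 83 s allowed. Pale is in holder_1 beside the white chip, then light, mid, and deep in holder_4 beside the dark chip.

- **Position:** the last top view put the pots 1.3 mm (pale), 1.6 mm (light), 0.5 mm (mid) and 2.6 mm (deep) from their holder axes.
- **Seating:** the side view shows all four upright and down in their cups. I judged tilt and seating by eye and from the release heights, not with a separate measurement.
- **Red pot:** it measured at its starting position to within 1 mm, and I did not touch the look-alikes.
- **Robot:** the gripper was open and clear at hand-in, and the highest wrist force I read was about 6 N.

Two automatic edge fits went wrong, and I used neither. One was a second fit of holder_1, about 12 mm off and at odds with the 88 mm spacing, so I kept the first fit. The other was a refit of the pale pot while the arm hid it, so I relied on the earlier position and the side view.

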